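# Refit the sprung idler roller of a bottle roller

### The arm

A 6-joint arm with a two-finger parallel gripper is mounted at the origin on a cart in front of the work surface, level with it; the furniture and walls round the work are solid. World frame = base frame: x ahead of the robot, y to its left, z up, the work surface at z = 0. Lengths are in m, angles in rad, forces in N, time in s.
With the tool pointing down it reaches from about 0.3 to 0.875 m from the base axis. Payload 6.4 kg.
Tool frame: the origin (TCP) lies between the finger pads; the fingertips stand 8 mm ahead of it and the grasp point (between the pads) lies 11 mm behind it; z points along the fingers, x is the direction in which the jaws open and shut, and the axes are right-handed (so a half turn about z gives the same grasp; the last joint's range is limited). The gripper opens to 85 mm and grips with 20 to 120 N. Pads are 22 mm wide; open, the fingers measure 114 mm over their backs; the gripper's body (76 mm by 85 mm) begins 54 mm behind the grasp point. The pads swing forward as they close: fully open they stand 13 mm farther back than shut.
Start: joints at [1.096, 0.181, 1.607, -0, 1.354, -0.206], TCP at [0.153, 0.554, 0.239] pointing down, gripper open.
Joint ranges: [-2.99, 2.99], [-0.89, 2.07], [0.3, 2.58], [-1.14, 4.28], [0, 2.63], [-3.12, 3.12]. Speed limits (rad/s): [2.57, 2.57, 3.01, 3.14, 3.14, 3.14].

### API

Orientations are given as a unit quaternion [w, x, y, z].
In Python, from bench import ctrl gives the robot as it stands.
- The arm moves only by the tool drive_tool, never from a script. Its argument "commands" is a list of rows, each an object of numbers: "gripper": the closure, from 0 (fully open) to 1 (shut); "dx", "dy", "dz": the shift along the tool's x, y, z in cm; "turn": the turn about the tool's z in degrees. A call has 1 to 20 rows; each row is the pose to reach, as a shift and turn from the pose commanded when the call began, along the tool's axes at that moment; what a row does not reach only later rows make up. A row lasts 1/8 s, in which the tool goes at most 62.5 mm and 10.7 degrees, less where a joint would pass 70% of its speed; a pose out of reach is approached as far as the arm can. A call with a gripper value outside its range is refused whole. The fingers move at their own pace and stop on an object; the grip force is fixed at half the most. Time passes only in rows, so rows that repeat a pose let the fingers close. It gives the time, the measured TCP pose, the force and the opening at its end, in the units of the state.
- ctrl.get_obs(): the state, without advancing time (a new reading comes with each control period).
- ctrl.camera(name): name is "scene" or "top" or "wrist"; returns a dict with "image" (420x560x3 uint8, red, green, blue), "mtx" (3x3 intrinsics, pixels), "R" (3x3) and "t" (3): a world point X has camera coordinates R X + t. Camera axes: x right, y down, z forward; pixel columns grow to the right and rows downward; lengths in m; the calibration is good to about 2 mm. A picture is of the moment at which its call begins. There is no depth.
- ctrl.hand_in(): hands the job in, once; it reports no verdict.
The state is a dict: "time_s": time; "q": joint angles; "dq": joint speeds; "joint_efforts": joint torques, N m; "eef_pos": TCP position; "eef_rot": TCP orientation; "wrist_force": force on the tool from outside, world axes, zero at the start; "torque": the same for the moment, N m; "opening": opening from 0.0 (shut) to 1.0 (fully open).
Only numpy, scipy, OpenCV 4.12 (cv2) and the standard library are available. Lean on these libraries where they do the work, as an engineer would, in place of code of your own. Each camera call takes 0.05 s, during which the arm holds its last target.

### The job

The front roller of the small bottle roller has been taken out and lies on the stand. Put it back: push its sprung pin in against the tall bearing block, bring the roller down between the two blocks until the pins find the holes, and let it spring out so that both pins sit fully home; then let go. Be gentle with the machine: do not force the pins or the blocks (keep under 35 N), and leave the bottle, the timer and the dish where they are.

Things in the scene. Friction and masses are not known exactly. Their poses are not given: they have to be found in the camera images.
- mixer: Bottle roller, fixed to the bench: grey base 140 x 232 mm, 12 mm thick, and an empty front roller place. Origin on the bench (z = 0) under the middle of that place; y runs along the rollers, x towards the rear roller, which stays (axis at x = +80 mm, z = 70 mm, radius 14.5 mm). Grey cheeks outside the blocks are 62 mm high beside the front place.
- low_block (a point): Nominal centre of the hole in the low aluminium block, on its flat inner face (y = -90 mm, x = 0, z = 70 mm in the mixer's frame). Block 36 mm wide, 12 mm thick; its top is 14 mm above its hole. Both blocks were clamped at the same height, anywhere from 12 mm below to 12 mm above nominal; this setting is not reported, so the true holes lie at z = 58 to 82 mm.
- tall_block (a point): Nominal centre of the hole in the tall aluminium block, on its flat inner face (y = +90 mm in the mixer's frame, 180 mm from the other face). Block 36 mm wide, 12 mm thick; its top is 66 mm above its hole. Each hole is blind, 10.5 mm wide, 7 mm deep, with a 1.5 mm chamfer. True height unknown like the low block's; x and y are exact. The clamped blocks do not move.
- roller_mid (a point): Middle of the loose front roller, on its axis; y runs along it to the sprung pin. Two grey drums 26 mm in diameter, 46 mm long, on a steel bar 20 mm square, bare for 64 mm in the middle, sides upright at the start; 16 mm bosses at the ends, faces 166 mm apart; 0.2 kg. Starts level in the stand, sprung end the same way as the mixer's +y within 35 degrees. Overall 195 mm free, 176 mm pressed: press 15 to 19 mm to pass the blocks.
- plain_tip (a point): End of the roller's fixed steel pin, on the axis at -y, 90 mm from roller_mid. The pin is 8 mm in diameter, stands 7 mm out of the boss, end chamfered. When home, the boss bears on the low block.
- sprung_tip (a point): End of the roller's sprung steel pin, on the axis at +y, 105 mm from roller_mid when free; it moves with the pin. 8 mm in diameter, chamfered, stands 22 mm out of the boss; can be pushed in 19 mm, where it stops hard. The spring gives 2 N at first and 0.4 N more per mm (9.6 N at the stop), lightly damped. When home it is in the tall block's hole.
- roller: The loose front roller itself; origin and axes as roller_mid.
- stand: Low grey stand fixed to the bench, base 60 x 130 mm, 8 mm thick, y along the roller, with two V supports 12 mm wide at y = +-52 mm that carry the roller with its axis at z = 45 mm. Between the supports the roller is free to grasp. Origin on the bench under its middle; the roller's middle is within 5 mm of it. A tall furnace stands 0.48 m ahead of the robot, left of all this.
- bottle: Bystander: brown glass bottle, 45 mm wide, 100 mm high, upright; origin at its underside. To be left alone.
- timer: Bystander: flat timer 62 x 62 x 18 mm; origin at its underside. To be left alone.
- petri: Bystander: clear round dish 94 mm wide, 16 mm high; origin at its underside. To be left alone.

How it is judged:
On the way, in this order (a step that is already met when the one before it is completed fails the run):
1. the roller is lifted out of its stand (height (world z) of roller_mid above 0.065 m), for 0.1 s.
2. the sprung pin is pushed in far enough (over 13 mm) to shorten the roller (distance between plain_tip and sprung_tip below 0.182 m), for 0.05 s.
At the end, for the whole second after the job is handed in: The roller hangs level (within 0.05 rad) in the front place of the bottle roller, the fixed pin at least 4.5 mm inside the low block's hole and the sprung pin at least 4.5 mm inside the tall block's hole (both tips within 4 mm of the mixer's x = 0 and at a height of 53 to 87 mm), at rest and let go (y of plain_tip in the frame of mixer below -0.0945 m and y of sprung_tip in the frame of mixer above 0.0945 m and z of plain_tip in the frame of mixer between 0.053 and 0.087 m and x of plain_tip in the frame of mixer between -0.004 and 0.004 m and z of sprung_tip in the frame of mixer between 0.053 and 0.087 m and x of sprung_tip in the frame of mixer between -0.004 and 0.004 m and angle between roller_mid's own y axis and vertical between 1.52 and 1.62 rad and linear speed of roller below 0.02 m/s); the robot touches nothing.
It fails at once if the bottle roller is pressed or struck with more than 35 N (contact force between anything else and mixer above 35 N).
It fails at once if a bystander (bottle, timer or dish) is moved by more than 20 mm or knocked over (distance of any of bottle, timer, petri from where it was at the start of the episode above 0.02 m or angle between bottle's own z axis and vertical above 0.3 rad).
It also fails if it takes over 70 s, if anything falls off the work surface, if the arm or the gripper's body presses on something with over 40 N, if the wrist force passes 120 N, or if a joint passes its speed limit or range.

## Working session

There is one attempt and no reset: what is moved stays moved. The work goes in short steps, Python scripts to look and compute and a tool call to move; the robot and the scene stay as the last step left them, time stands still between calls to the robot, and variables do not carry over. Pictures are saved under pics/ and viewed, and the job is handed in when it is done.

Besides the shell and the picture viewer there is one more tool, called after ">>>" as name([rows], argument=value, ...), one row to a line, values as JSON. drive_tool: Moves the arm, as the interface text tells. Its arguments: {"type":"object","properties":{"commands":{"type":"array","items":{"type":"object","properties":{"gripper":{"type":"number"},"dx":{"type":"number"},"dy":{"type":"number"},"dz":{"type":"number"},"turn":{"type":"number"}}}}},"required":["commands"]}

```bash
mkdir -p pics; ls; cat > h.py <<'E'
from bench import ctrl
import numpy as np, cv2, pickle
def snap(name,tag):
    c=ctrl.camera(name); cv2.imwrite(f'pics/{tag}.png',c['image'][:,:,::-1]); pickle.dump(c,open(f'pics/{tag}.pkl','wb')); return c
def load(tag): return pickle.load(open(f'pics/{tag}.pkl','rb'))
def ray(c,uv):
    d=c['R'].T@(np.linalg.inv(c['mtx'])@np.array([uv[0],uv[1],1.])); o=-c['R'].T@c['t']; return o,d/np.linalg.norm(d)
def onz(c,uv,z):
    o,d=ray(c,uv); return o+d*(z-o[2])/d[2]
def proj(c,X):
    p=c['mtx']@(c['R']@np.asarray(X)+c['t']); return p[:2]/p[2]
E
python3 - <<'E'
from h import *
for n in ['scene','top','wrist']:
    c=snap(n,n+'0'); print(n,-c['R'].T@c['t'],c['mtx'][0,0],c['R'][2])
o=ctrl.get_obs(); print(o)
E
```

```text
pics
scene [-0.1041664  -0.91161559  0.90774921] 476.8137699467146 [ 0.42042248  0.62042055 -0.66205988]
top [ 0.29723004 -0.11466233  1.04003484] 386.87588965169687 [ 0.15580099 -0.01410258 -0.98768779]
wrist [0.08535755 0.57222646 0.37350077] 342.17250414523363 [ 0.26594068 -0.07423563 -0.96112675]
{'time_s': 0.15, 'q': array([ 1.09573703e+00,  1.81414644e-01,  1.60773247e+00, -1.70540712e-05,
        1.35382144e+00, -2.06294144e-01]), 'dq': array([ 0.00116327, -0.00351807, -0.00153034,  0.00058131, -0.00034087,
       -0.00022239]), 'joint_efforts': array([ 1.27047268e-03, -4.45263183e+01, -3.51691353e+01, -3.16820442e-04,
        5.74007441e-03,  8.38758183e-05]), 'eef_pos': array([0.15248387, 0.55399731, 0.23858838]), 'eef_rot': array([ 3.03476483e-04,  7.95467464e-01,  6.05995907e-01, -6.17451594e-04]), 'wrist_force': array([0.65040368, 0.0496682 , 0.23846336]), 'torque': array([-0.02099545, -0.00727965, -0.01113981]), 'opening': 0.9983088066596433}
```

View pics/scene0.png

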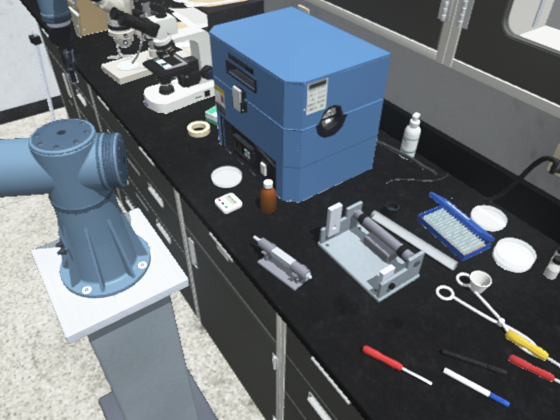

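View pics/top0.png

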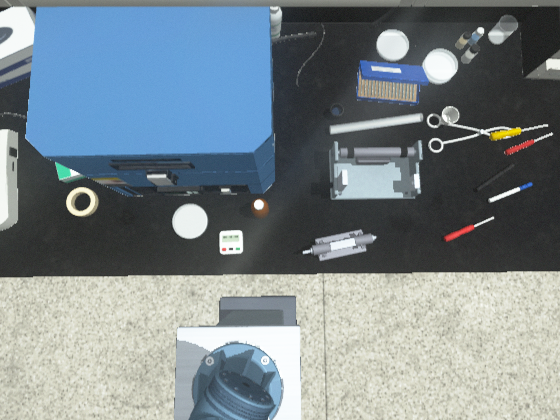

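View pics/wrist0.png

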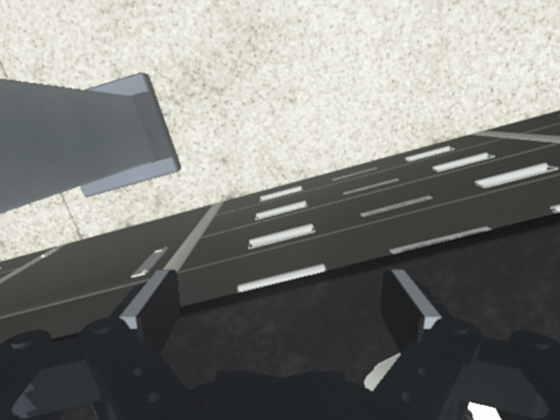

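The scene and top views show the mixer at top px about (375,170), with its tall block on the left at (338,180). The loose roller is at about (340,244) with its long sprung pin to the left at (305,252). I'll zoom in on both.

```bash
python3 - <<'E'
from h import *
a=load('top0')['image'][125:275,290:440,::-1]; cv2.imwrite('pics/topz.png',cv2.resize(a,None,fx=4,fy=4,interpolation=cv2.INTER_CUBIC))
a=load('scene0')['image'][190:310,240:440,::-1]; cv2.imwrite('pics/scenez.png',cv2.resize(a,None,fx=4,fy=4,interpolation=cv2.INTER_CUBIC))
E
```

```text
(no output)
```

View pics/topz.png

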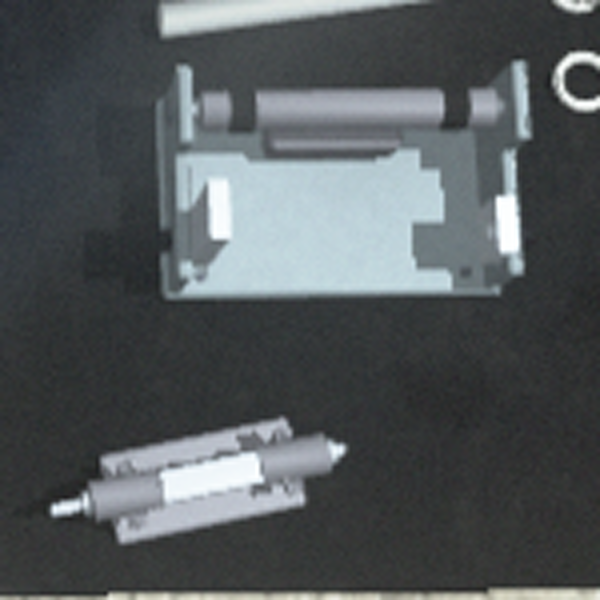

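View pics/scenez.png

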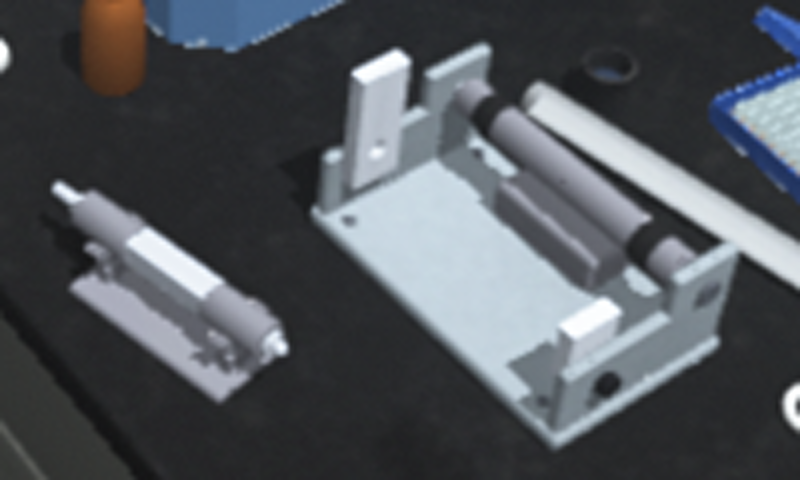

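```bash
python3 - <<'E'
from h import *
t=load('top0'); s=load('scene0')
T=lambda a,b:(290+(a-1.5)/4,125+(b-1.5)/4)
sp=onz(t,T(52,508),.045); pl=onz(t,T(345,450),.045); print('tips',sp,pl,np.linalg.norm(sp-pl))
y=(sp-pl)/np.linalg.norm(sp-pl); print('mid',pl+.09*y,'axis',y, np.degrees(np.arctan2(-y[0],y[1])))
fl=onz(t,T(165,297),.006); fr=onz(t,T(500,294),.006); print('front',fl,fr,np.linalg.norm(fl-fr))
my=(fl-fr)/np.linalg.norm(fl-fr); print('mixer yaw',np.degrees(np.arctan2(-my[0],my[1])))
print('rear roller',onz(t,T(205,107),.07),onz(t,T(500,106),.07))
for z in(.125,.136,.147): print('tall top',z,onz(t,T(219,181),z),onz(t,T(219,239),z))
for z in(.072,.084,.096): print('low top',z,onz(t,T(507,197),z),onz(t,T(507,252),z))
print('bystander', onz(t,(260,207),.1),onz(t,(231,242),.018),onz(t,(190,220),.01))
E
```

```text
tips [ 0.33825223 -0.16867834  0.045     ] [ 0.37344028 -0.35841092  0.045     ] 0.19296800915147666
mid [ 0.35702862 -0.26991992  0.045     ] axis [-0.18235172  0.98323336  0.        ] 10.506770984305279
front [ 0.48163943 -0.2501588   0.006     ] [ 0.48168963 -0.47898494  0.006     ] 0.2288261459675676
mixer yaw 0.01256789902201832
rear roller [ 0.59552567 -0.27147554  0.07      ] [ 0.59480485 -0.46427906  0.07      ]
tall top 0.125 [ 0.53187283 -0.26958453  0.125     ] [ 0.49578607 -0.26834076  0.125     ]
tall top 0.136 [ 0.5290521  -0.26772215  0.136     ] [ 0.49339915 -0.26649333  0.136     ]
tall top 0.147 [ 0.52623136 -0.26585977  0.147     ] [ 0.49101223 -0.2646459   0.147     ]
low top 0.072 [ 0.5333944  -0.46426455  0.072     ] [ 0.49722279 -0.46196062  0.072     ]
low top 0.084 [ 0.53046684 -0.4599308   0.084     ] [ 0.49474363 -0.45765543  0.084     ]
low top 0.096 [ 0.52753929 -0.45559704  0.096     ] [ 0.49226447 -0.45335023  0.096     ]
bystander [ 0.44614027 -0.06278297  0.1       ] [0.36655029 0.01805439 0.018     ] [0.42692344 0.12915314 0.01      ]
```

```bash
cat >> h.py <<'E'
from scipy.spatial.transform import Rotation as Ro
def tool(o=None):
    o=o or ctrl.get_obs(); q=o['eef_rot']; return o['eef_pos'],Ro.from_quat([q[1],q[2],q[3],q[0]]).as_matrix()
def plan(P,ang=None):
    p,M=tool(); a0=np.degrees(np.arctan2(M[1,0],M[0,0]))
    print('at',p.round(4),'ang',a0.round(2))
    for X in P: print(((np.array(X)-p)@M*100).round(2))
    if ang is not None: print('turn',((a0-ang+180)%360-180).round(2))
E
python3 - <<'E'
from h import *
plan([(.27,.3,.25),(.33,.0,.25),(.357,-.24,.22)],10.5)
s=load('scene0'); 
uv=(240+(378-1.5)/4,190+(150-1.5)/4); o,d=ray(s,uv); print('hole',o+d*(-.274-o[1])/d[1])
E
```

```text
at [0.1525 0.554  0.2386] ang 74.6
[-21.37  18.07  -1.12]
[-48.7   31.82  -1.08]
[-71.12  40.8    1.94]
turn 64.1
hole [ 0.51263514 -0.274       0.06860681]
```

>>> drive_tool([
  {"dx":-21.4,"dy":18,"dz":-1,"turn":0},
  {"dx":-21.4,"dy":18,"dz":-1,"turn":5},
  {"dx":-21.4,"dy":18,"dz":-1,"turn":10},
  {"dx":-21.4,"dy":18,"dz":-1,"turn":15},
  {"dx":-21.4,"dy":18,"dz":-1,"turn":20},
  {"dx":-48.7,"dy":31.8,"dz":-1,"turn":25},
  {"dx":-48.7,"dy":31.8,"dz":-1,"turn":30},
  {"dx":-48.7,"dy":31.8,"dz":-1,"turn":35},
  {"dx":-48.7,"dy":31.8,"dz":-1,"turn":40},
  {"dx":-48.7,"dy":31.8,"dz":-1,"turn":45},
  {"dx":-71,"dy":40.8,"dz":2,"turn":50},
  {"dx":-71,"dy":40.8,"dz":2,"turn":55},
  {"dx":-71,"dy":40.8,"dz":2,"turn":60},
  {"dx":-71,"dy":40.8,"dz":2,"turn":64},
  {"dx":-71,"dy":40.8,"dz":2,"turn":64},
  {"dx":-71,"dy":40.8,"dz":2,"turn":64},
])

```text
invalid input at $.commands[0]: expected keys gripper, dx, dy, dz, turn
```

```bash
python3 - <<'E'
from h import *
c=snap('wrist','w1'); 
plan([(.505,-.29,.25)],0); print(ctrl.get_obs()['time_s'],ctrl.get_obs()['q'])
E
```

```text
at [0.1525 0.5541 0.2387] ang 74.6
[-72.01  56.4   -1.06]
turn 74.6
0.2 [ 1.09569595e+00  1.81290484e-01  1.60763344e+00  4.43918419e-06
  1.35377706e+00 -2.06285075e-01]
```

View pics/w1.png

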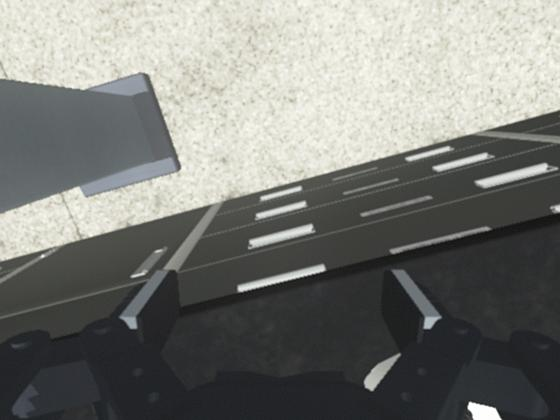

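All five keys are needed in every row, so the move was refused. The view is unchanged from the start.

>>> drive_tool([
  {"gripper":0,"dx":-21.4,"dy":18,"dz":-1,"turn":0},
  {"gripper":0,"dx":-21.4,"dy":18,"dz":-1,"turn":5},
  {"gripper":0,"dx":-21.4,"dy":18,"dz":-1,"turn":10},
  {"gripper":0,"dx":-21.4,"dy":18,"dz":-1,"turn":15},
  {"gripper":0,"dx":-21.4,"dy":18,"dz":-1,"turn":20},
  {"gripper":0,"dx":-48.7,"dy":31.8,"dz":-1,"turn":25},
  {"gripper":0,"dx":-48.7,"dy":31.8,"dz":-1,"turn":30},
  {"gripper":0,"dx":-48.7,"dy":31.8,"dz":-1,"turn":35},
  {"gripper":0,"dx":-48.7,"dy":31.8,"dz":-1,"turn":40},
  {"gripper":0,"dx":-48.7,"dy":31.8,"dz":-1,"turn":45},
  {"gripper":0,"dx":-71,"dy":40.8,"dz":2,"turn":50},
  {"gripper":0,"dx":-71,"dy":40.8,"dz":2,"turn":55},
  {"gripper":0,"dx":-71,"dy":40.8,"dz":2,"turn":60},
  {"gripper":0,"dx":-71,"dy":40.8,"dz":2,"turn":64},
  {"gripper":0,"dx":-71,"dy":40.8,"dz":2,"turn":64},
  {"gripper":0,"dx":-71,"dy":40.8,"dz":2,"turn":64},
])

```text
time_s: 2.2
eef_pos: [0.3571, -0.238, 0.2189]
eef_rot: [-0.001, 0.996, 0.092, -0.0]
wrist_force: [0.3, 0.2, 0.3]
opening: 1.002
```

```bash
python3 - <<'E'
from h import *
c=snap('wrist','w1'); 
plan([(.505,-.29,.25)],0); print(ctrl.get_obs()['time_s'],ctrl.get_obs()['q'])
E
```

```text
at [ 0.3573 -0.2376  0.2191] ang 10.64
[13.55  7.87 -3.1 ]
turn 10.64
2.25 [-8.65112257e-01 -1.40374494e-01  1.97616890e+00  2.65582878e-04
  1.30659068e+00 -1.05093204e+00]
```

View pics/w1.png

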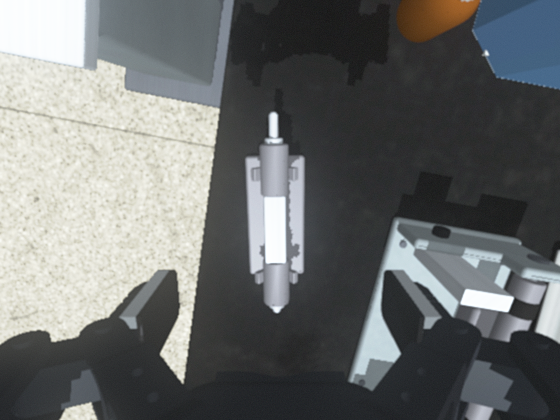

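The roller is at about px (275,215), sprung tip at (273,112), plain tip at (277,311), and the bright bar spans rows 195–263. The tall block's top is at (487,300).

```bash
python3 - <<'E'
from h import *
c=load('w1'); print('cam',-c['R'].T@c['t'],c['R'][2])
im=c['image'].astype(int); g=im.min(2)
m=(g>215).astype(np.uint8); m[:, :240]=0; m[:,310:]=0
n,l,st,ce=cv2.connectedComponentsWithStats(m)
for i in range(1,n):
    if st[i,4]>15: print(st[i],ce[i])
i=1+np.argmax(st[1:,4]); r=cv2.minAreaRect(np.argwhere(l==i)[:,::-1].astype(np.float32)); print(r)
B=cv2.boxPoints(r); W=np.array([onz(c,b,.055) for b in B]); print(W.round(4), 'c',W.mean(0))
sp=onz(c,(272.7,112),.045+0.002); pl=onz(c,(277,311),.047); print(sp,pl,np.linalg.norm(sp-pl)); y=(sp-pl)/np.linalg.norm(sp-pl); print(pl+.09*y, sp-.105*y,np.degrees(np.arctan2(-y[0],y[1])))
E
```

```text
cam [ 0.34468164 -0.16985562  0.35398289] [ 0.05053113 -0.26958447 -0.96165005]
[271 113   6  24 136] [273.5        124.82352941]
[270 139  10   4  28] [274.71428571 140.39285714]
[ 264  197   22   66 1328] [274.64533133 229.23192771]
[273 307   8   5  29] [276.37931034 308.62068966]
((274.509765625, 229.49981689453125), (65.3599853515625, 20.251008987426758), 88.87670135498047)
[[ 0.3432 -0.2407  0.055 ]
 [ 0.361  -0.237   0.055 ]
 [ 0.374  -0.2991  0.055 ]
 [ 0.3553 -0.303   0.055 ]] c [ 0.35837806 -0.26995714  0.055     ]
[ 0.33794057 -0.16734625  0.047     ] [ 0.37669039 -0.35701301  0.047     ] 0.19358467698018264
[ 0.3586751 -0.2688345  0.047    ] [ 0.35895841 -0.27022118  0.047     ] 11.546892669644908
```

>>> drive_tool([
  {"gripper":0,"dx":13.5,"dy":7.9,"dz":-3,"turn":5},
  {"gripper":0,"dx":13.5,"dy":7.9,"dz":-3,"turn":10.6},
  {"gripper":0,"dx":13.5,"dy":7.9,"dz":-3,"turn":10.6},
  {"gripper":0,"dx":13.5,"dy":7.9,"dz":-3,"turn":10.6},
  {"gripper":0,"dx":13.5,"dy":7.9,"dz":-3,"turn":10.6},
])

```text
time_s: 2.88
eef_pos: [0.5041, -0.2897, 0.2491]
eef_rot: [-0.0, 1.0, 0.001, -0.0]
wrist_force: [0.0, -0.3, -0.4]
opening: 0.999
```

```bash
python3 - <<'E'
from h import *
c=snap('wrist','w2'); plan([],0)
a=c['image'][:,:,::-1][0:420,150:450]; cv2.imwrite('pics/w2z.png',cv2.resize(a,None,fx=1.42,fy=1.42,interpolation=cv2.INTER_CUBIC))
E
```

```text
at [ 0.5039 -0.2899  0.2491] ang 0.07
turn 0.07
```

View pics/w2.png

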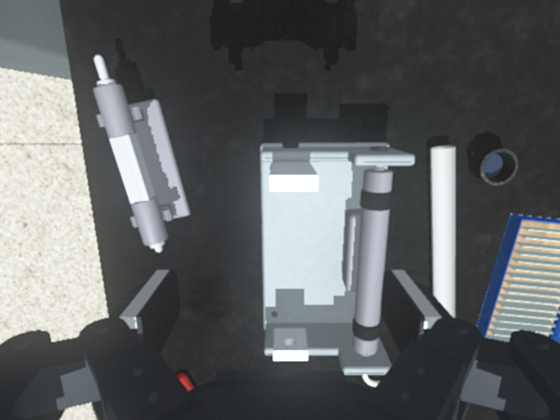

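Both block tops are clear, the tall one at (293,183) and the low one at (290,355). The low block's hole shows on its inner face at about (290,341).

```bash
python3 - <<'E'
from h import *
c=load('w2')
a=c['image'][:,:,::-1]
cv2.imwrite('pics/w2lo.png',cv2.resize(a[315:375,250:330],None,fx=8,fy=8,interpolation=cv2.INTER_CUBIC))
g=c['image'].min(2); m=(g>235).astype(np.uint8)
m[:, :255]=0; m[:,335:]=0
n,l,st,ce=cv2.connectedComponentsWithStats(m)
for i in range(1,n):
    if st[i,4]>60:
        r=cv2.minAreaRect(np.argwhere(l==i)[:,::-1].astype(np.float32)); print(st[i],ce[i],r)
        if abs(ce[i][1]-183)<6: zz=(.124,.134,.144)
        else: zz=(.072,.082,.092)
        for z in zz:
            W=np.array([onz(c,b,z) for b in cv2.boxPoints(r)]); print(z,(W.max(0)-W.min(0)).round(4),W.mean(0).round(4))
for uv in [(265,327),(262,147)]: print(onz(c,uv,.012))
E
```

```text
[269 175  50  17 847] [293.52892562 182.9905549 ] ((293.4999694824219, 182.99998474121094), (48.99999237060547, 15.999998092651367), -0.0)
0.124 [0.038  0.0126 0.    ] [ 0.5149 -0.2697  0.124 ]
0.134 [0.0366 0.0121 0.    ] [ 0.5145 -0.2678  0.134 ]
0.144 [0.0351 0.0116 0.    ] [ 0.5141 -0.2659  0.144 ]
[273 350  36  11 352] [290.13920455 355.42613636] ((290.5, 355.0), (10.0, 35.0), 90.0)
0.072 [0.0378 0.0128 0.    ] [ 0.5162 -0.4671  0.072 ]
0.082 [0.0366 0.0124 0.    ] [ 0.5158 -0.4592  0.082 ]
0.092 [0.0354 0.0119 0.    ] [ 0.5154 -0.4513  0.092 ]
[ 0.48617928 -0.47340476  0.012     ]
[ 0.4851958  -0.25197097  0.012     ]
```

View pics/w2lo.png

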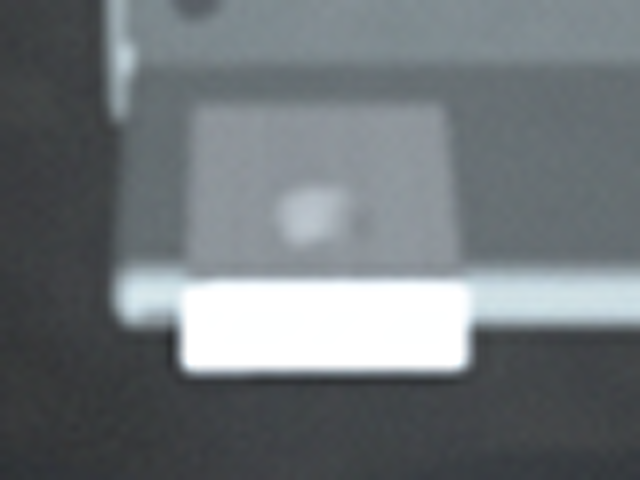

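```bash
python3 - <<'E'
from h import *
c=load('w2')
for uv in [(289.3,341.8)]:
    o,d=ray(c,uv)
    for y in(-.4535,-.4545): print('low hole',o+d*(y-o[1])/d[1])
# roller in this view
g=c['image'].min(2); m=(g>215).astype(np.uint8); m[:, 170:]=0;m[:,:85]=0
n,l,st,ce=cv2.connectedComponentsWithStats(m)
for i in range(1,n):
    if st[i,4]>200:
        r=cv2.minAreaRect(np.argwhere(l==i)[:,::-1].astype(np.float32)); W=np.array([onz(c,b,.055) for b in cv2.boxPoints(r)]); print(r,W.mean(0)); print(W)
sp=onz(c,(98.5,56),.047); pl=onz(c,(157.5,250),.047);y=sp-pl;print(np.linalg.norm(y),np.degrees(np.arctan2(-y[0],y[1])))
plan([(.3585,-.27,.15),(.3585,-.27,.036)],11.5)
E
```

```text
low hole [ 0.51488511 -0.4535      0.06805374]
low hole [ 0.51492983 -0.4545      0.06669861]
((129.15000915527344, 168.95001220703125), (70.20256805419922, 18.657438278198242), 71.56505584716797) [ 0.35921916 -0.27027048  0.055     ]
[[ 0.34368937 -0.24079776  0.055     ]
 [ 0.36100686 -0.23535595  0.055     ]
 [ 0.37519237 -0.29943554  0.055     ]
 [ 0.35698803 -0.30549268  0.055     ]]
((94.5, 258.5), (127.0, 19.0), 90.0) [ 0.31133831 -0.3667141   0.055     ]
[[ 0.31249701 -0.29520925  0.055     ]
 [ 0.33121457 -0.29517196  0.055     ]
 [ 0.3112718  -0.43821533  0.055     ]
 [ 0.29036988 -0.43825985  0.055     ]]
0.19153552940837046 10.607050035796755
at [ 0.5039 -0.2899  0.2491] ang 0.07
[-14.53  -2.01   9.93]
[-14.52  -2.    21.33]
turn -11.43
```

>>> drive_tool([
  {"gripper":0,"dx":-14.5,"dy":-2,"dz":3,"turn":-6},
  {"gripper":0,"dx":-14.5,"dy":-2,"dz":6,"turn":-11.3},
  {"gripper":0,"dx":-14.5,"dy":-2,"dz":9,"turn":-11.3},
  {"gripper":0,"dx":-14.5,"dy":-2,"dz":12,"turn":-11.3},
  {"gripper":0,"dx":-14.5,"dy":-2,"dz":15,"turn":-11.3},
  {"gripper":0,"dx":-14.5,"dy":-2,"dz":18,"turn":-11.3},
  {"gripper":0,"dx":-14.5,"dy":-2,"dz":20,"turn":-11.3},
  {"gripper":0,"dx":-14.5,"dy":-2,"dz":21.3,"turn":-11.3},
  {"gripper":0,"dx":-14.5,"dy":-2,"dz":21.3,"turn":-11.3},
])

```text
time_s: 4.05
eef_pos: [0.359, -0.2705, 0.0359]
eef_rot: [-0.001, 0.995, 0.098, -0.0]
wrist_force: [-0.2, 0.0, 0.0]
opening: 1.0
```

```bash
python3 - <<'E'
from h import *
c=snap('wrist','w3'); plan([(.3585,-.27,.036)],11.3)
E
```

```text
at [ 0.3595 -0.2712  0.0366] ang 11.3
[-0.08 -0.13  0.06]
turn -0.0
```

View pics/w3.png

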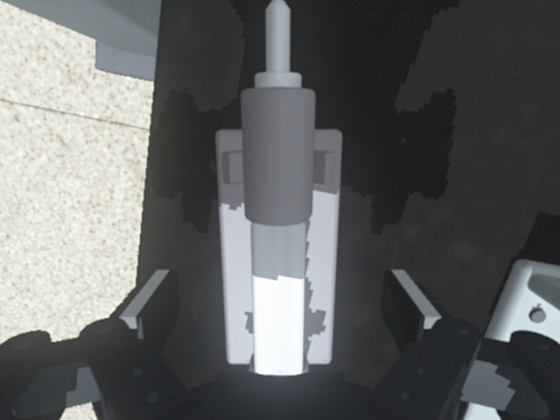

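The bar (cols 252–304) lies centred between the jaws and parallel to them, so I'll close.

>>> drive_tool([
  {"gripper":1,"dx":0,"dy":0,"dz":0,"turn":0},
  {"gripper":1,"dx":0,"dy":0,"dz":0,"turn":0},
  {"gripper":1,"dx":0,"dy":0,"dz":0,"turn":0},
  {"gripper":1,"dx":0,"dy":0,"dz":0,"turn":0},
  {"gripper":1,"dx":0,"dy":0,"dz":0,"turn":0},
  {"gripper":1,"dx":0,"dy":0,"dz":0,"turn":0},
  {"gripper":1,"dx":0,"dy":0,"dz":0,"turn":0},
  {"gripper":1,"dx":0,"dy":0,"dz":0,"turn":0},
  {"gripper":1,"dx":0,"dy":0,"dz":0,"turn":0},
  {"gripper":1,"dx":0,"dy":0,"dz":0,"turn":0},
])

```text
time_s: 5.35
eef_pos: [0.3585, -0.2717, 0.0367]
eef_rot: [0.0, 0.995, 0.099, -0.001]
wrist_force: [-9.5, -1.9, 8.5]
opening: 0.227
```

```bash
python3 - <<'E'
from h import *
c=snap('wrist','w4'); plan([],11.3)
E
```

```text
at [ 0.3585 -0.2717  0.0367] ang 11.35
turn 0.05
```

View pics/w4.png

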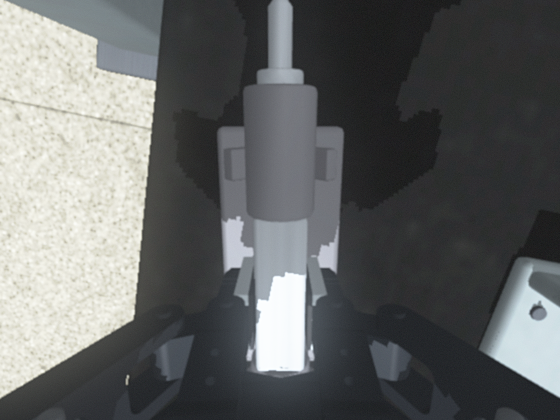

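>>> drive_tool([
  {"gripper":1,"dx":0,"dy":0,"dz":-1,"turn":0},
  {"gripper":1,"dx":0,"dy":0,"dz":-3,"turn":0},
  {"gripper":1,"dx":0,"dy":0,"dz":-5,"turn":0},
  {"gripper":1,"dx":0,"dy":0,"dz":-6.5,"turn":0},
  {"gripper":1,"dx":0,"dy":0,"dz":-6.5,"turn":0},
  {"gripper":1,"dx":0,"dy":0,"dz":-6.5,"turn":0},
])

```text
time_s: 6.15
eef_pos: [0.3595, -0.2709, 0.1008]
eef_rot: [-0.0, 0.995, 0.098, -0.0]
wrist_force: [0.5, 0.2, -2.9]
opening: 0.221
```

```bash
python3 - <<'E'
from h import *
c=snap('wrist','w5'); plan([(.44,-.39,.1),(.5145,-.39,.098)],0.3); print(ctrl.get_obs()['wrist_force'])
E
```

```text
at [ 0.3593 -0.2707  0.1005] ang 11.3
[ 5.58 13.28  0.03]
[12.88 14.74  0.22]
turn 11.0
[-0.13695905  0.95089498 -1.88521099]
```

View pics/w5.png

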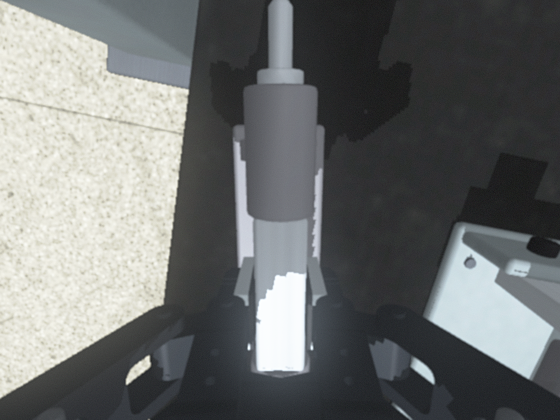

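>>> drive_tool([
  {"gripper":1,"dx":2,"dy":5,"dz":0,"turn":4},
  {"gripper":1,"dx":4,"dy":9,"dz":0,"turn":8},
  {"gripper":1,"dx":5.6,"dy":13.3,"dz":0,"turn":11},
  {"gripper":1,"dx":9,"dy":14,"dz":0,"turn":11},
  {"gripper":1,"dx":11.5,"dy":14.5,"dz":0.1,"turn":11},
  {"gripper":1,"dx":12.9,"dy":14.7,"dz":0.2,"turn":11},
  {"gripper":1,"dx":12.9,"dy":14.7,"dz":0.2,"turn":11},
  {"gripper":1,"dx":12.9,"dy":14.7,"dz":0.2,"turn":11},
])

```text
time_s: 7.2
eef_pos: [0.5141, -0.3898, 0.0988]
eef_rot: [-0.0, 1.0, 0.003, -0.001]
wrist_force: [0.5, -0.3, -2.1]
opening: 0.225
```

```bash
python3 - <<'E'
from h import *
c=snap('wrist','w6'); t=snap('top','t6'); s=snap('scene','s6'); plan([],0.3); print(ctrl.get_obs()['wrist_force'])
a=t['image'][125:275,290:440,::-1]; a=cv2.resize(a,(400,400),interpolation=cv2.INTER_CUBIC)
b=cv2.resize(s['image'][190:310,300:440,::-1],(400,343),interpolation=cv2.INTER_CUBIC); b=np.vstack([b,np.zeros((57,400,3),np.uint8)])
cv2.imwrite('pics/ts6.png',np.hstack([a,b]))
E
```

```text
at [ 0.5143 -0.3903  0.0994] ang 0.26
turn -0.04
[-0.04861963 -0.06382257 -3.1785092 ]
```

View pics/w6.png

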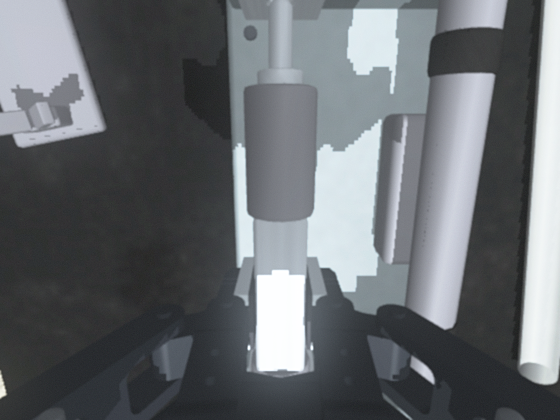

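View pics/ts6.png

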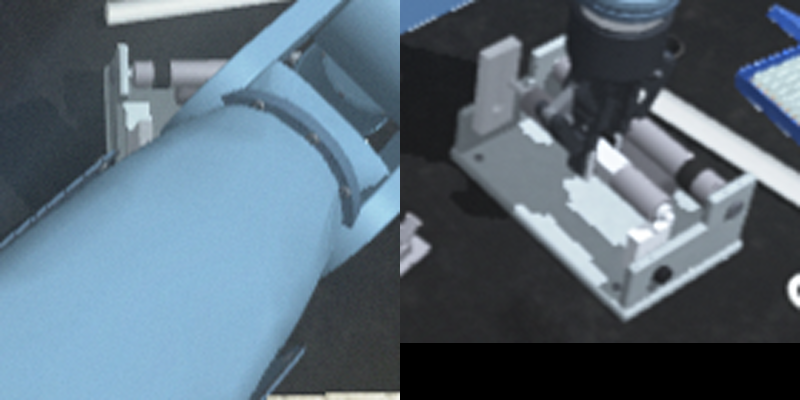

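The roller hangs level at the front place with the plain end over the low block. The tall block's face shows at the top edge of the wrist view, which I'll use to check x.

```bash
python3 - <<'E'
from h import *
c=load('w6'); a=c['image'][:,:,::-1]
cv2.imwrite('pics/w6z.png',cv2.resize(a[0:90,215:375],None,fx=5,fy=5,interpolation=cv2.INTER_CUBIC))
# tip axis points
for uv,z in [((281,0),.1075),((281,78),.1075+.008),((280.5,190),.1075+.013)]: print(onz(c,uv,z))
s=load('s6');a=s['image'][190:310,300:440,::-1];cv2.imwrite('pics/s6z.png',cv2.resize(a,(800,686),interpolation=cv2.INTER_CUBIC)[:600])
E
```

```text
[ 0.51427649 -0.28400452  0.1075    ]
[ 0.51440634 -0.30853989  0.1155    ]
[ 0.51444365 -0.34436942  0.1205    ]
```

View pics/w6z.png

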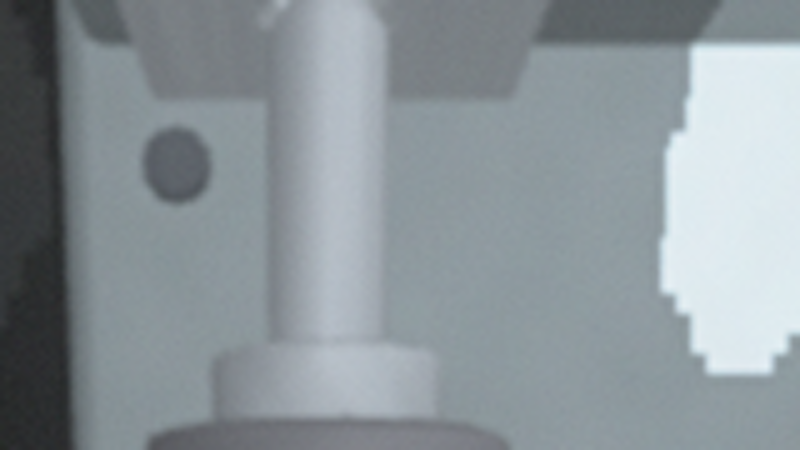

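View pics/s6z.png

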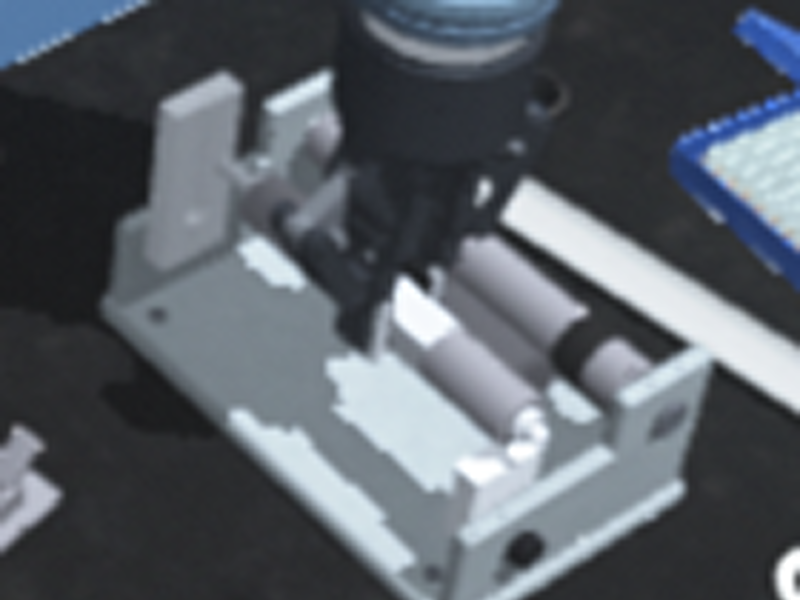

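```bash
python3 - <<'E'
from h import *
c=load('w6')
for u in (245.8,281.8,317.8):
    o,d=ray(c,(u,19.4)); print(o+d*(-.2737-o[1])/d[1])
print(o)
E
```

```text
[ 0.49668347 -0.2737      0.04159989]
[ 0.51477743 -0.2737      0.04197905]
[ 0.53279831 -0.2737      0.04235667]
[ 0.51418537 -0.32042946  0.23385268]
```

>>> drive_tool([
  {"gripper":1,"dx":0.06,"dy":-0.4,"dz":0,"turn":0},
  {"gripper":1,"dx":0.06,"dy":-0.7,"dz":0.4,"turn":0},
  {"gripper":1,"dx":0.06,"dy":-0.7,"dz":0.8,"turn":0},
  {"gripper":1,"dx":0.06,"dy":-0.7,"dz":1.2,"turn":0},
  {"gripper":1,"dx":0.06,"dy":-0.9,"dz":1.2,"turn":0},
  {"gripper":1,"dx":0.06,"dy":-1.1,"dz":1.2,"turn":0},
  {"gripper":1,"dx":0.06,"dy":-1.3,"dz":1.2,"turn":0},
  {"gripper":1,"dx":0.06,"dy":-1.5,"dz":1.2,"turn":0},
  {"gripper":1,"dx":0.06,"dy":-1.5,"dz":1.2,"turn":0},
  {"gripper":1,"dx":0.06,"dy":-1.5,"dz":1.2,"turn":0},
])

```text
time_s: 8.6
eef_pos: [0.5156, -0.3754, 0.0874]
eef_rot: [0.0, 1.0, 0.003, 0.0]
wrist_force: [-1.6, -3.5, -3.5]
opening: 0.22
```

```bash
python3 - <<'E'
from h import *
c=snap('wrist','w7'); plan([]); o=ctrl.get_obs(); print(o['wrist_force'],o['torque'])
E
```

```text
at [ 0.5155 -0.3754  0.0874] ang 0.29
[ 0.00773826 -3.88396917 -3.24434148] [-0.77249679  0.09429846  0.05301571]
```

View pics/w7.png

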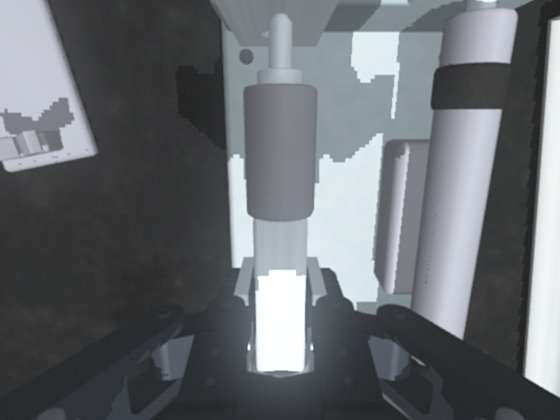

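>>> drive_tool([
  {"gripper":1,"dx":0,"dy":-0.3,"dz":0,"turn":0},
  {"gripper":1,"dx":0,"dy":-0.6,"dz":0,"turn":0},
  {"gripper":1,"dx":0,"dy":-0.9,"dz":0,"turn":0},
  {"gripper":1,"dx":0,"dy":-1.1,"dz":0,"turn":0},
  {"gripper":1,"dx":0,"dy":-1.25,"dz":0,"turn":0},
  {"gripper":1,"dx":0,"dy":-1.25,"dz":0,"turn":0},
  {"gripper":1,"dx":0,"dy":-1.25,"dz":0,"turn":0},
  {"gripper":1,"dx":0,"dy":-1.25,"dz":0,"turn":0},
])

```text
time_s: 9.65
eef_pos: [0.5156, -0.3642, 0.0878]
eef_rot: [0.001, 1.0, 0.003, 0.0]
wrist_force: [-1.1, -8.3, -4.1]
opening: 0.218
```

```bash
python3 - <<'E'
from h import *
c=snap('wrist','w8');s=snap('scene','s8'); plan([]); o=ctrl.get_obs(); print(o['wrist_force'],o['torque'])
a=s['image'][190:310,300:440,::-1];cv2.imwrite('pics/s8z.png',cv2.resize(a,(700,600),interpolation=cv2.INTER_CUBIC))
E
```

```text
at [ 0.5156 -0.3642  0.0878] ang 0.28
[-1.64306683 -7.95058217 -3.5766071 ] [-1.58401627  0.10913308  0.04816034]
```

View pics/w8.png

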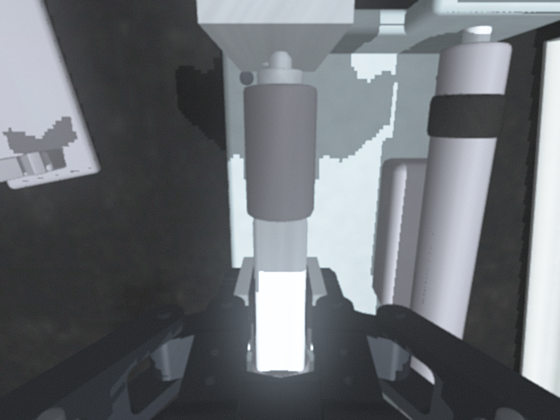

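View pics/s8z.png

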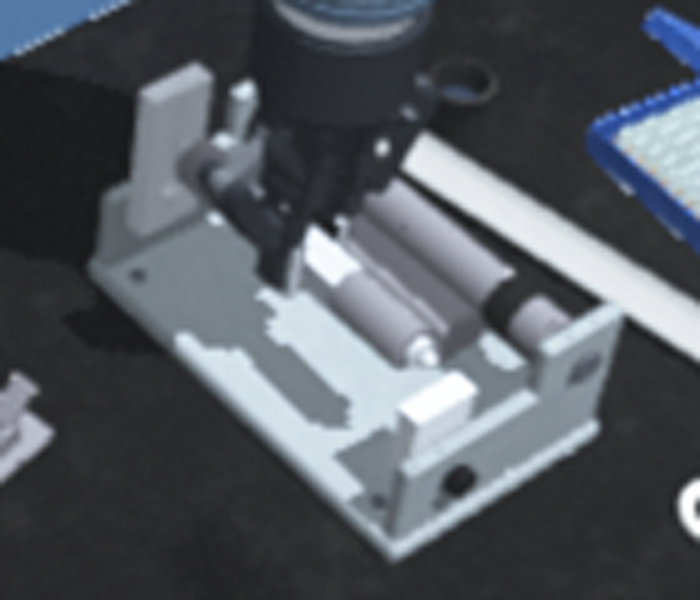

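>>> drive_tool([
  {"gripper":1,"dx":0,"dy":-0.15,"dz":0,"turn":0},
  {"gripper":1,"dx":0,"dy":-0.15,"dz":0.3,"turn":0},
  {"gripper":1,"dx":0,"dy":-0.15,"dz":0.6,"turn":0},
  {"gripper":1,"dx":0,"dy":-0.15,"dz":0.9,"turn":0},
  {"gripper":1,"dx":0,"dy":-0.15,"dz":1.2,"turn":0},
  {"gripper":1,"dx":0,"dy":-0.15,"dz":1.2,"turn":0},
])

```text
time_s: 10.5
eef_pos: [0.5167, -0.3635, 0.0772]
eef_rot: [0.002, 1.0, 0.002, 0.002]
wrist_force: [0.7, -8.0, 0.2]
opening: 0.222
```

```bash
python3 - <<'E'
from h import *
c=snap('wrist','w9');s=snap('scene','s9'); plan([]); o=ctrl.get_obs(); print(o['wrist_force'],o['torque'])
a=s['image'][190:310,300:440,::-1];a=cv2.resize(a,(467,400),interpolation=cv2.INTER_CUBIC)
b=cv2.resize(c['image'][0:280,180:400,::-1],(314,400));cv2.imwrite('pics/s9z.png',np.hstack([a,b]))
E
```

```text
at [ 0.5167 -0.3634  0.0771] ang 0.26
[ 0.63928112 -8.48032153  0.65862467] [-1.12911678 -0.02996819 -0.03232574]
```

View pics/s9z.png

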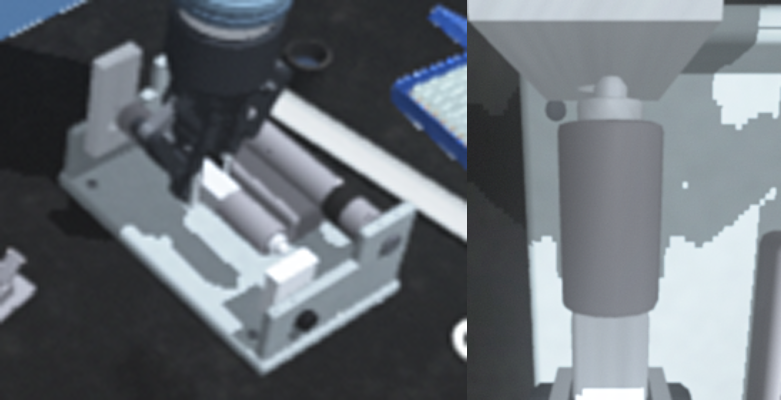

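```bash
python3 - <<'E'
from h import *
c=load('w9'); g=c['image'].min(2).astype(int)
print(g[8,170:200],g[8,345:372]); print(g[14,170:200],g[14,345:372])
cv2.imwrite('pics/w9z.png',cv2.resize(c['image'][0:110,165:375,::-1],None,fx=3.8,fy=3.8,interpolation=cv2.INTER_CUBIC))
o=-c['R'].T@c['t'];print(o)
E
```

```text
[ 63  61  63  62  63  62  61  61  58  90 160 196 202 199 197 195 194 194
 195 194 194 194 196 194 196 195 195 198 197 200] [201 202 200 202 201 201 201 203 203 203 203 203 203 187 158 139 135 134
 135 134 136 133 135 135 134 135 133]
[ 59  60  61  63  61  62  61  60  58  65  95 134 155 159 159 160 157 157
 158 158 157 159 158 158 162 161 161 163 165 162] [165 164 165 165 166 166 167 164 165 164 164 165 165 152 142 134 135 136
 136 135 136 136 134 135 134 134 134]
[ 0.51623627 -0.29335292  0.21185131]
```

View pics/w9z.png

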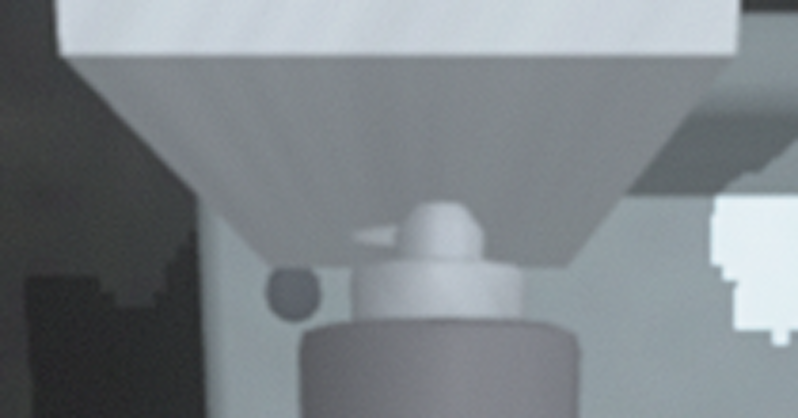

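```bash
python3 - <<'E'
from h import *
c=load('w9')
for uv in [(165+375/3.8,61.8),(165+355/3.8,61.8),(165+62/3.8,55/3.8),(165+738/3.8,55/3.8),(165+268/3.8,265/3.8),(165+568/3.8,265/3.8)]:
    o,d=ray(c,uv); print(np.round(o+d*(-.2737-o[1])/d[1],4))
# pin edges at z guesses
for z in(.085,.081):
  for u in(399,484): print(onz(c,(165+u/3.8,235/3.8),z))
for u in(352,523): print(onz(c,(165+u/3.8,275/3.8),.085))
E
```

```text
[ 0.5104 -0.2737  0.0672]
[ 0.5083 -0.2737  0.0671]
[ 0.4962 -0.2737  0.1327]
[ 0.5326 -0.2737  0.1335]
[ 0.4964 -0.2737  0.0419]
[ 0.5326 -0.2737  0.0434]
[ 0.51327225 -0.27612652  0.085     ]
[ 0.52091864 -0.27608809  0.085     ]
[ 0.51317879 -0.27558332  0.081     ]
[ 0.52106629 -0.27554368  0.081     ]
[ 0.5089999  -0.27949152  0.085     ]
[ 0.52450533 -0.27941523  0.085     ]
```

>>> drive_tool([
  {"gripper":1,"dx":-0.12,"dy":-0.1,"dz":0,"turn":0},
  {"gripper":1,"dx":-0.25,"dy":-0.1,"dz":0,"turn":0},
  {"gripper":1,"dx":-0.25,"dy":-0.1,"dz":0.2,"turn":0},
  {"gripper":1,"dx":-0.25,"dy":-0.1,"dz":0.4,"turn":0},
  {"gripper":1,"dx":-0.25,"dy":-0.1,"dz":0.6,"turn":0},
  {"gripper":1,"dx":-0.25,"dy":-0.1,"dz":0.6,"turn":0},
])

```text
time_s: 11.35
eef_pos: [0.5146, -0.3628, 0.0717]
eef_rot: [0.003, 1.0, 0.002, 0.002]
wrist_force: [0.7, -8.7, 1.6]
opening: 0.224
```

```bash
cat > look.py <<'E'
from h import *
import sys
k=sys.argv[1]
c=snap('wrist','w'+k);s=snap('scene','s'+k); plan([]); o=ctrl.get_obs(); print(o['wrist_force'],o['torque'],o['time_s'])
a=s['image'][190:310,300:440,::-1];a=cv2.resize(a,(467,400),interpolation=cv2.INTER_CUBIC)
b=cv2.resize(c['image'][0:190,205:355,::-1],(316,400),interpolation=cv2.INTER_CUBIC);cv2.imwrite(f'pics/v{k}.png',np.hstack([a,b]))
E
python3 look.py 10
```

```text
at [ 0.5146 -0.3628  0.0716] ang 0.25
[ 1.151533   -8.70428506  2.92937597] [-1.05180336 -0.14332203 -0.09663704] 11.45
```

View pics/v10.png

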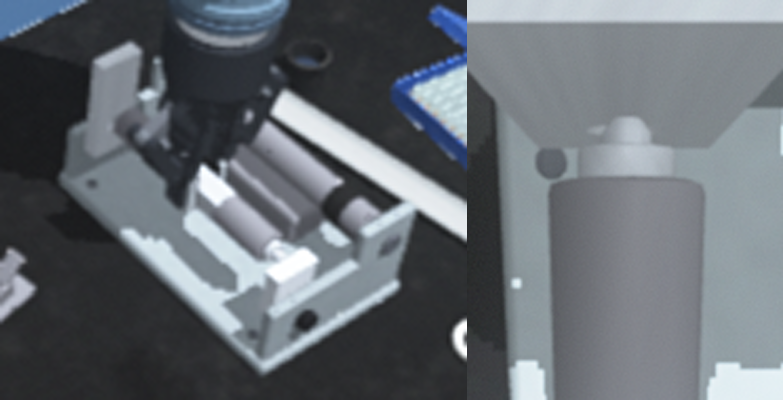

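>>> drive_tool([
  {"gripper":1,"dx":-0.05,"dy":0,"dz":0.2,"turn":0},
  {"gripper":1,"dx":-0.05,"dy":0,"dz":0.4,"turn":0},
  {"gripper":1,"dx":-0.05,"dy":0,"dz":0.6,"turn":0},
  {"gripper":1,"dx":-0.05,"dy":0,"dz":0.8,"turn":0},
  {"gripper":1,"dx":-0.05,"dy":0,"dz":0.8,"turn":0},
])

```text
time_s: 12.08
eef_pos: [0.514, -0.3627, 0.0635]
eef_rot: [0.002, 1.0, 0.002, 0.002]
wrist_force: [0.1, -8.4, 1.1]
opening: 0.224
```

```bash
python3 look.py 11
```

```text
at [ 0.514  -0.3627  0.0634] ang 0.25
[ 1.1971917  -9.21553572  1.88463986] [-1.0897943  -0.09660565 -0.04717157] 12.175
```

View pics/v11.png

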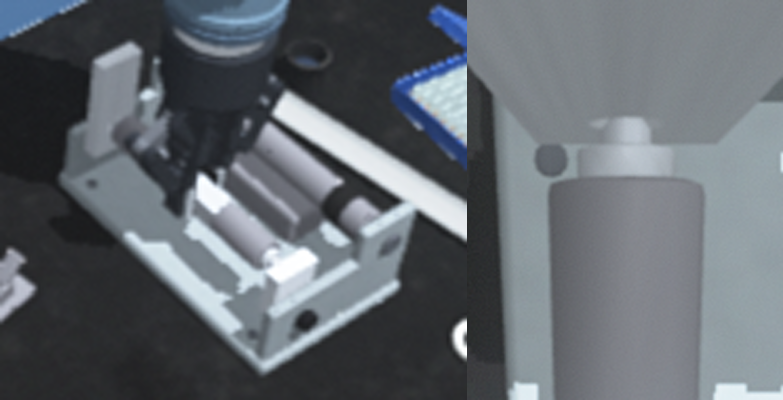

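>>> drive_tool([
  {"gripper":1,"dx":0,"dy":0,"dz":0.15,"turn":0},
  {"gripper":1,"dx":0,"dy":0,"dz":0.3,"turn":0},
  {"gripper":1,"dx":0,"dy":0,"dz":0.4,"turn":0},
  {"gripper":1,"dx":0,"dy":0,"dz":0.4,"turn":0},
])

```text
time_s: 12.68
eef_pos: [0.5137, -0.3618, 0.059]
eef_rot: [0.002, 1.0, 0.002, 0.001]
wrist_force: [-0.0, -7.2, 1.2]
opening: 0.225
```

```bash
python3 look.py 12
```

```text
at [ 0.5137 -0.3618  0.059 ] ang 0.26
[ 0.16647907 -6.06593874  0.97140695] [-0.71579087 -0.10213504 -0.03344225] 12.775
```

View pics/v12.png

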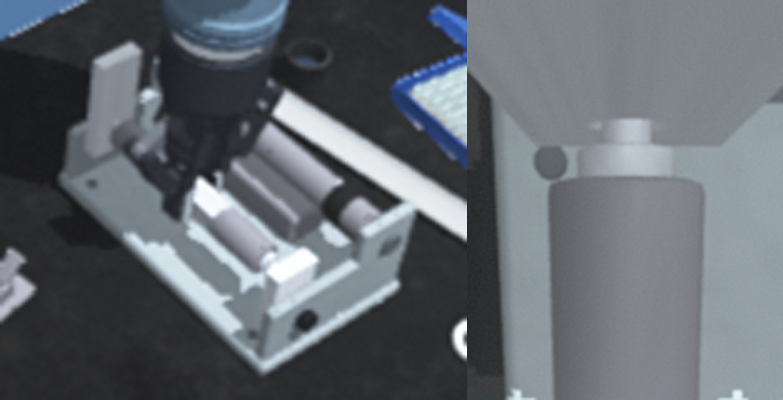

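>>> drive_tool([
  {"gripper":1,"dx":0,"dy":0.2,"dz":0,"turn":0},
  {"gripper":1,"dx":0,"dy":0.4,"dz":0,"turn":0},
  {"gripper":1,"dx":0,"dy":0.55,"dz":0,"turn":0},
  {"gripper":1,"dx":0,"dy":0.55,"dz":0,"turn":0},
])

```text
time_s: 13.28
eef_pos: [0.5132, -0.3663, 0.0581]
eef_rot: [0.001, 1.0, 0.002, 0.001]
wrist_force: [0.4, -4.2, -0.5]
opening: 0.225
```

```bash
python3 look.py 13
```

```text
at [ 0.5132 -0.3661  0.0579] ang 0.28
[ 1.80093789 -4.42190379  0.80896573] [-0.50034299 -0.25313124 -0.11734507] 13.375
```

View pics/v13.png

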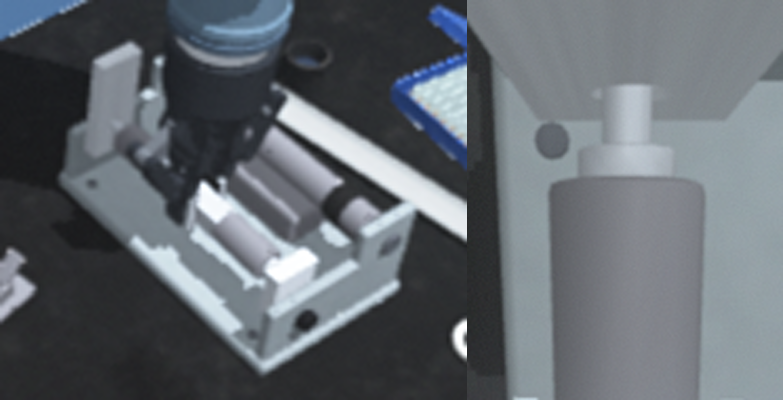

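>>> drive_tool([
  {"gripper":1,"dx":0.12,"dy":0,"dz":-0.08,"turn":0},
  {"gripper":1,"dx":0.12,"dy":0.1,"dz":-0.08,"turn":0},
  {"gripper":1,"dx":0.12,"dy":0.2,"dz":-0.08,"turn":0},
  {"gripper":1,"dx":0.12,"dy":0.3,"dz":-0.08,"turn":0},
  {"gripper":1,"dx":0.12,"dy":0.3,"dz":-0.08,"turn":0},
])

```text
time_s: 14.0
eef_pos: [0.5136, -0.3676, 0.0579]
eef_rot: [-0.001, 1.0, 0.003, -0.0]
wrist_force: [-0.5, 1.6, 2.7]
opening: 0.221
```

```bash
python3 look.py 14
```

```text
at [ 0.5137 -0.368   0.0579] ang 0.32
[ 0.57520618 -2.62101137  1.2274371 ] [-0.31279025  0.04089859  0.0900416 ] 14.1
```

View pics/v14.png

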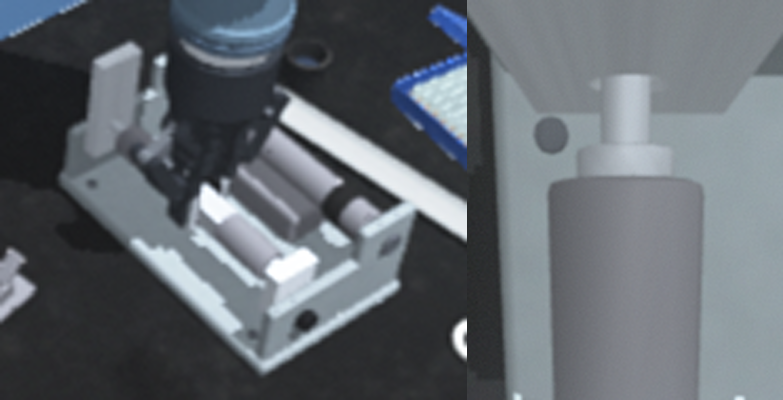

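>>> drive_tool([
  {"gripper":1,"dx":0.03,"dy":0,"dz":-0.1,"turn":0},
  {"gripper":1,"dx":0.05,"dy":0,"dz":-0.1,"turn":0},
  {"gripper":1,"dx":0.05,"dy":0.1,"dz":-0.1,"turn":0},
  {"gripper":1,"dx":0.05,"dy":0.2,"dz":-0.1,"turn":0},
  {"gripper":1,"dx":0.05,"dy":0.2,"dz":-0.1,"turn":0},
])

```text
time_s: 14.72
eef_pos: [0.5139, -0.3707, 0.0588]
eef_rot: [-0.0, 1.0, 0.003, -0.0]
wrist_force: [-1.6, -3.6, -3.6]
opening: 0.225
```

```bash
python3 look.py 15; python3 - <<'E'
from h import *
for i in range(4): 
  c=ctrl.camera('wrist'); o=ctrl.get_obs(); print(o['wrist_force'].round(2),o['torque'].round(3),o['eef_pos'].round(4))
s=load('s15')['image'][225:305,360:440,::-1]; w=load('w15')['image'][0:110,180:380,::-1]
cv2.imwrite('pics/v15z.png',np.hstack([cv2.resize(s,(400,400),interpolation=cv2.INTER_CUBIC),cv2.resize(w,(400,400),interpolation=cv2.INTER_CUBIC)]))
E
```

```text
at [ 0.514  -0.3706  0.0589] ang 0.3
[-1.11030693 -4.13964905 -2.53150357] [-0.59198247  0.2915151   0.13054234] 14.825
[-1.09 -3.31 -3.7 ] [-0.579  0.261  0.146] [ 0.5141 -0.3706  0.0589]
[-1.88 -3.27 -3.74] [-0.63   0.273  0.198] [ 0.5141 -0.3706  0.059 ]
[-0.94 -3.01 -3.33] [-0.643  0.281  0.126] [ 0.5142 -0.3706  0.059 ]
[-1.97 -2.79 -3.37] [-0.642  0.254  0.179] [ 0.5142 -0.3706  0.0591]
```

View pics/v15z.png

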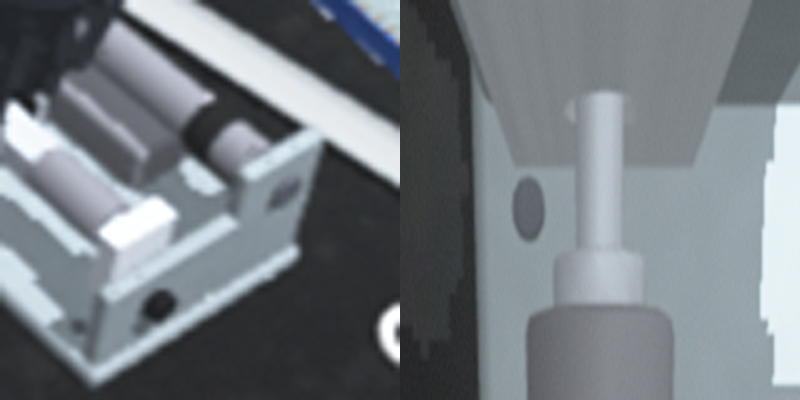

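>>> drive_tool([
  {"gripper":1,"dx":0,"dy":0.1,"dz":0,"turn":0},
  {"gripper":1,"dx":0,"dy":0.2,"dz":0,"turn":0},
  {"gripper":1,"dx":0,"dy":0.25,"dz":0,"turn":0},
  {"gripper":1,"dx":0,"dy":0.25,"dz":0,"turn":0},
])

```text
time_s: 15.52
eef_pos: [0.5143, -0.3725, 0.0591]
eef_rot: [-0.001, 1.0, 0.003, -0.0]
wrist_force: [-0.5, 2.7, -0.5]
opening: 0.222
```

```bash
python3 look.py 16; python3 - <<'E'
from h import *
s=load('s16')['image'][225:305,360:440,::-1]; w=load('w16')['image'][0:110,180:380,::-1]
cv2.imwrite('pics/v16z.png',np.hstack([cv2.resize(s,(400,400),interpolation=cv2.INTER_CUBIC),cv2.resize(w,(400,400),interpolation=cv2.INTER_CUBIC)]))
c=load('w16')
E
```

```text
at [ 0.5143 -0.3724  0.059 ] ang 0.31
[-0.57417392  3.61989824  0.03409831] [0.37161788 0.11384041 0.04595803] 15.625
```

View pics/v16z.png

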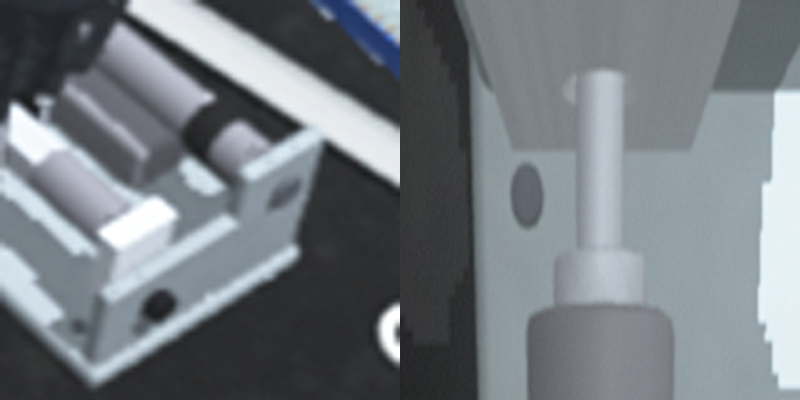

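>>> drive_tool([
  {"gripper":1,"dx":0,"dy":-0.05,"dz":0,"turn":0},
  {"gripper":0.6,"dx":0,"dy":-0.05,"dz":0,"turn":0},
  {"gripper":0.5,"dx":0,"dy":-0.05,"dz":0,"turn":0},
  {"gripper":0.5,"dx":0,"dy":-0.05,"dz":0,"turn":0},
  {"gripper":0.5,"dx":0,"dy":-0.05,"dz":0,"turn":0},
  {"gripper":0.5,"dx":0,"dy":-0.05,"dz":0,"turn":0},
])

```text
time_s: 16.38
eef_pos: [0.5142, -0.3727, 0.0591]
eef_rot: [0.0, 1.0, 0.003, 0.0]
wrist_force: [0.3, -0.2, -0.4]
opening: 0.498
```

```bash
python3 look.py 17
```

```text
at [ 0.5142 -0.3727  0.0591] ang 0.3
[-0.0402669   0.01334206 -0.76171916] [-0.04710127 -0.0152447  -0.03299958] 16.475
```

View pics/w17.png

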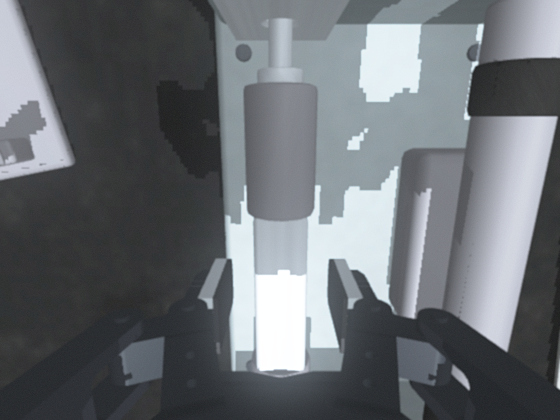

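The jaws are clear of the bar and the wrist force is near zero. The roller hasn't moved: its pin is still in the tall block at (281,20). I'll retreat straight up and then move back towards the robot.

>>> drive_tool([
  {"gripper":0.5,"dx":0,"dy":0,"dz":-1,"turn":0},
  {"gripper":0.5,"dx":0,"dy":0,"dz":-3,"turn":0},
  {"gripper":0.5,"dx":0,"dy":0,"dz":-7,"turn":0},
  {"gripper":0.5,"dx":0,"dy":0,"dz":-12,"turn":0},
  {"gripper":0.5,"dx":0,"dy":-4,"dz":-17,"turn":0},
  {"gripper":0.5,"dx":0,"dy":-8,"dz":-19,"turn":0},
  {"gripper":0.5,"dx":0,"dy":-8,"dz":-19,"turn":0},
  {"gripper":0.5,"dx":0,"dy":-8,"dz":-19,"turn":0},
])

```text
time_s: 17.48
eef_pos: [0.5138, -0.293, 0.25]
eef_rot: [0.001, 1.0, 0.003, 0.0]
wrist_force: [-0.3, -0.3, -0.7]
opening: 0.497
```

```bash
python3 look.py 18; python3 - <<'E'
from h import *
s=load('s18')['image'][170:310,190:440,::-1];cv2.imwrite('pics/s18z.png',cv2.resize(s,None,fx=3.2,fy=3.2,interpolation=cv2.INTER_CUBIC))
E
```

```text
at [ 0.5134 -0.2933  0.2485] ang 0.25
[-0.15628597 -0.12086372 -0.62427726] [-0.00491426  0.03712588  0.01018592] 17.575
```

View pics/w18.png

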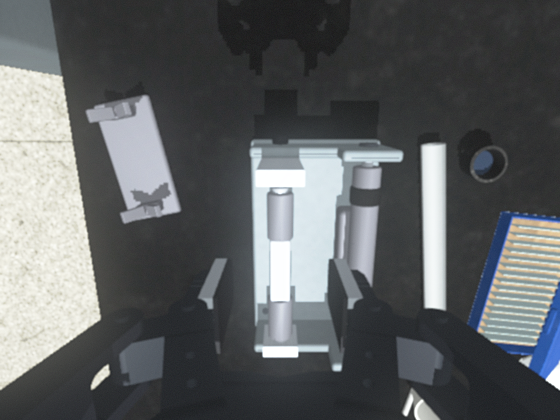

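View pics/s18z.png

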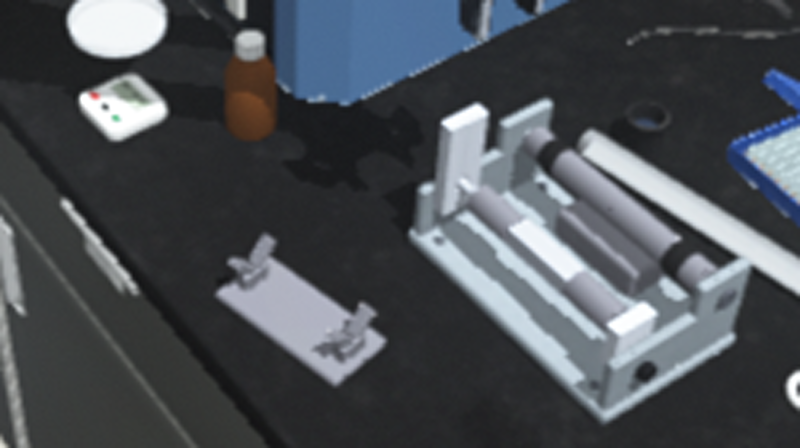

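The roller sits between the blocks and the stand is empty. Bottle, timer and dish look untouched. One quick measurement of the bar and drum positions before handing in.

```bash
python3 - <<'E'
from h import *
c=load('w18'); g=c['image'].min(2)
cv2.imwrite('pics/w18z.png',cv2.resize(c['image'][140:375,235:350,::-1],None,fx=2.5,fy=2.5,interpolation=cv2.INTER_CUBIC))
m=(g>225).astype(np.uint8); m[:, :255]=0; m[:,310:]=0
n,l,st,ce=cv2.connectedComponentsWithStats(m)
for i in range(1,n):
    if st[i,4]>100:
        r=cv2.minAreaRect(np.argwhere(l==i)[:,::-1].astype(np.float32)); z={0:.133,1:.077,2:.081}[int(np.digitize(ce[i][1],[220,320]))]
        W=np.array([onz(c,b,z) for b in cv2.boxPoints(r)]); print(st[i],z,W.mean(0).round(4),(W.max(0)-W.min(0)).round(4))
E
```

```text
[255 170  51  18 889] 0.133 [ 0.5144 -0.2683  0.133 ] [0.0375 0.013  0.    ]
[ 270  241   21   60 1135] 0.077 [ 0.515  -0.3705  0.077 ] [0.0202 0.0635 0.    ]
[262 347  37  10 355] 0.081 [ 0.5156 -0.4603  0.081 ] [0.0378 0.0112 0.    ]
```

View pics/w18z.png

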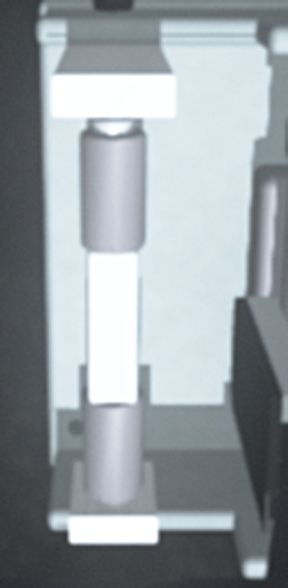

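```bash
python3 -c "
from bench import ctrl
print(ctrl.hand_in())"
```

```text
the job is handed in; nothing more can be done
None
```

The front roller is back in the bottle roller with both pins in their holes, and I let go of it before handing in. `hand_in()` gave no verdict. It took about 18 s of the 70 s allowed.

- **Placing it:** I lifted the roller by its bare bar and pressed the sprung pin about 16–17 mm against the tall block. I then lowered it until the spring force dropped as the pin entered, at a hole height of about 67 mm. From there I slid it until the boss bore on the low block, opened the jaws and backed off upwards.
- **Forces:** The wrist force readings stayed below about 10 N during the insertion.
- **Final position:** The last picture puts the bar's middle at y = -6.2 mm in the mixer's frame, good to about 1–2 mm. Fully home is -7 mm and at least -4.5 mm is needed. It was centred between the blocks in x, to the accuracy of the picture.
- **Surroundings:** After release the wrist force was near zero. The bottle, timer and dish appeared where they were at the start, judged by eye only.

Two things did not go straight in:
- **Sideways offset:** While the pin was pressed, it sat about 2.5 mm off to one side, and I corrected that from the wrist picture.
- **Plain pin catch:** The plain pin caught briefly at the edge of its hole until I raised the roller about 1 mm.

I could not see the plain pin inside its hole. Its depth is judged from the bar's position and from the contact force when the boss met the low block.

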